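# Sweep the stray clothes pegs into the trolley

## Robot

A 7-joint arm with a two-finger parallel gripper is mounted at the origin on the work surface. World frame = base frame: x ahead of the robot, y to its left, z up, the work surface at z = 0. Lengths are in m, angles in rad, forces in N, time in s.
With the tool pointing down it reaches from about 0.425 to 0.925 m from the base axis. Payload 6.8 kg.
Tool frame: the origin (TCP) lies between the finger pads; the fingertips stand r.tips_ahead ahead of it and the grasp point (between the pads) lies 5 mm behind it (r.tips_ahead is the distance from the TCP to the fingertips, in m); z points along the fingers, y is the line along which they close (so a half turn about z gives the same grasp; the last joint's range is limited). The gripper opens to 85 mm and grips with 20 to 120 N. Pads are 22 mm wide; open, the fingers measure 114 mm over their backs; the gripper's body (76 mm by 85 mm) begins 54 mm behind the grasp point. The pads swing forward as they close: fully open they stand 13 mm farther back than shut.
Start: joints at [1.192, 0.477, 0.022, 1.555, -0.011, 1.109, -0.083], TCP at [0.181, -0.65, 0.22] pointing down, gripper open.
Joint ranges: [-2.96, 2.96], [-0.34, 2.1], [-1.41, 1.46], [0.24, 2.44], [-1.37, 4.51], [0.17, 1.92], [-2.96, 2.96]. Speed limits (rad/s): [2.39, 2.39, 3.14, 3.14, 3.14, 3.14, 3.14].

## Interface

Orientations are given as a rotation vector (axis times angle).
In Python, from bench import r gives the robot as it stands.
- The arm moves only by the tool move_arm, never from a script. Its argument "rows" is one flat list of numbers, 4 for each row, row after row: the shift along the tool's x, y, z in cm, then the turn about the tool's z in degrees. In form: [tx, ty, tz, twist, tx, ty, tz, twist, ...]. A call has 1 to 10 rows; each row is the pose to reach, as a shift and turn from the pose commanded when the call began, along the tool's axes at that moment; what a row does not reach only later rows make up. A row lasts 1/8 s, in which the tool goes at most 62.5 mm and 10.7 degrees, less where a joint would pass 70% of its speed; a pose out of reach is approached as far as the arm can. A call with a gripper value outside its range is refused whole. "fingers" is the opening, from 0 (shut) to 1 (fully open), set as the call begins (left out, the last holds). The fingers move at their own pace and stop on an object; "newtons" is the grip in N (left out, the last holds). Time passes only in rows, so rows that repeat a pose let the fingers close. It gives the time, the measured TCP pose, the force, the opening and the grip force at its end, in the units of the state.
- r.get_obs(): the state, without advancing time (a new reading comes with each control period).
- r.grab_frame(name): name is "scene" or "top"; returns the picture (400x640x3 uint8, blue, green, red); there is no depth.
- r.camera_params(name): a dict with "fx", "fy", "cx", "cy" (pixels), "world_from_camera" (4x4, takes a point from camera to world coordinates). Camera axes: x right, y down, z forward; pixel columns grow to the right and rows downward; lengths in m; the calibration is good to about 2 mm. A picture is of the moment at which its call begins. camera_params takes no time and is no camera call.
- r.hand_in(): hands the job in; it is judged then, once.
The state is a dict: "clock": time; "joints": joint angles; "qvel": joint speeds; "tau": joint torques, N m; "tcp_pos": TCP position; "orientation": TCP orientation; "contact_force": force on the tool from outside, world axes, zero at the start; "moment": the same for the moment, N m; "grip_width": finger opening in m; "gripper_force": force on a finger pad.
Only numpy, scipy, OpenCV 4.12 (cv2) and the standard library are available. Lean on these libraries where they do the work, as an engineer would, in place of code of your own. Each camera call takes 0.05 s, during which the arm holds its last target. There are 200 camera calls.

## Task

Clear the stray clothes pegs from the laundry's folding counter: with the fingertips, sweep all three across the counter and off its far edge so that they drop into the top tray of the trolley parked there, none on the floor. Only push them along the counter; do not pinch, press down on or pick up any peg, and leave the dosing cup, the mug and the detergent jug standing where they are.

Things in the scene. Friction and masses are not known exactly. Their poses are not given: they have to be found in the camera images.
- peg_a: a wooden spring clothes peg lying on its side: 76 mm long (its x axis), 18 mm wide at the middle, 13 mm at the +x (jaw) end and 24 mm at the -x (handle) end, 11 mm high, about 12 g. Origin: the middle of its underside. It slides easily; nothing holds it down
- peg_b: a wooden spring clothes peg lying on its side: 76 mm long (its x axis), 18 mm wide at the middle, 13 mm at the +x (jaw) end and 24 mm at the -x (handle) end, 11 mm high, about 12 g. Origin: the middle of its underside. It slides easily; nothing holds it down
- peg_c: a wooden spring clothes peg lying on its side: 76 mm long (its x axis), 18 mm wide at the middle, 13 mm at the +x (jaw) end and 24 mm at the -x (handle) end, 11 mm high, about 12 g. Origin: the middle of its underside. It slides easily; nothing holds it down
- counter_edge (a point): a point on the far top edge of the counter, on its square, rimless edge. The counter is flat, at z = 0 and 35 mm thick; its far edge is straight, runs along y at this x and spans y = -0.85 to 0.85 m. Beyond it is a drop to the floor, except over the trolley
- tray (a point): centre of the inner floor of the open top tray, grey painted steel, of a three-tier trolley (fixed in place). Inside: 444 mm along its x (away from the robot, within 4 degrees of world x), 344 mm along its y, walls 77 mm high. Its rim is 50 mm below the counter top and its near end tucked under the counter: what goes over the edge within its width drops in and stays
- dosing_cup: a small open white plastic cup, 56 mm across and 50 mm high, about 60 g, standing on the counter between the pegs; origin at the middle of its underside. Not to be moved
- mug: a white ceramic mug, 80 mm across and 92 mm high with a handle at its +y side reaching about 75 mm from the axis, standing left of the pegs; origin at the middle of its underside. Not to be moved
- detergent: a grey plastic detergent jug, 75 mm (x) by 150 mm (y), 238 mm high to the top of its cap, 0.9 kg, standing right of the pegs; origin at the middle of its underside. Not to be moved

How it is judged:
At the end, for the whole second after the job is handed in: All three pegs lie at rest (below 0.05 m/s) inside the trolley's top tray (within 235 mm lengthwise and 180 mm crosswise of its centre, between 10 mm under and 60 mm above its floor), and the cup, mug and jug stand upright within 20 mm of where they started (x of peg_a in the frame of tray between -0.235 and 0.235 m and y of peg_a in the frame of tray between -0.18 and 0.18 m and z of peg_a in the frame of tray between -0.01 and 0.06 m and linear speed of each of peg_a, peg_b, peg_c below 0.05 m/s and x of peg_b in the frame of tray between -0.235 and 0.235 m and y of peg_b in the frame of tray between -0.18 and 0.18 m and z of peg_b in the frame of tray between -0.01 and 0.06 m and x of peg_c in the frame of tray between -0.235 and 0.235 m and y of peg_c in the frame of tray between -0.18 and 0.18 m and z of peg_c in the frame of tray between -0.01 and 0.06 m and distance of each of dosing_cup, mug, detergent from where it was at the start of the episode below 0.02 m and angle between each of dosing_cup, mug, detergent's own z axis and vertical below 0.2 rad); the robot touches nothing.
It fails at once if a peg is picked up (its origin rises more than 30 mm above the counter) (height (world z) of any of peg_a, peg_b, peg_c above 0.03 m).
It fails at once if a peg is pinched or pressed hard (more than 30 N from the fingers) (contact force between the fingers and peg_a above 30 N or contact force between the fingers and peg_b above 30 N or contact force between the fingers and peg_c above 30 N).
It fails at once if a peg falls past the tray towards the floor (height (world z) of any of peg_a, peg_b, peg_c below -0.25 m).
It fails at once if the cup, mug or jug is moved more than 20 mm or tipped (distance of any of dosing_cup, mug, detergent from where it was at the start of the episode above 0.02 m or angle between any of dosing_cup, mug, detergent's own z axis and vertical above 0.35 rad).
It also fails if it takes over 64 s, if anything falls off the work surface, if the arm or the gripper's body presses on something with over 40 N, if the wrist force passes 120 N, or if a joint passes its speed limit or range.

## Working session

There is one attempt and no reset: what is moved stays moved. The work goes in short steps, Python scripts to look and compute and a tool call to move; the robot and the scene stay as the last step left them, time stands still between calls to the robot, and variables do not carry over. Pictures are saved under pics/ and viewed, at most 10 in all, crops included, and the job is handed in when it is done.

Besides the shell and the picture viewer there is one more tool, called after ">>>" as name(argument=value, ...) on one line, values as JSON. move_arm: Moves the arm, as the interface text tells. Its arguments: {"type":"object","properties":{"rows":{"type":"array"},"fingers":{"type":"number"},"newtons":{"type":"number"}},"required":["rows"]}

```bash
mkdir -p pics; ls; python3 - <<'E'
from bench import r
import cv2,numpy as np
np.set_printoptions(precision=4,suppress=True)
for n in("scene","top"):
    cv2.imwrite(f"pics/{n}0.png",r.grab_frame(n)); p=r.camera_params(n); print(n,p)
o=r.get_obs(); print(o, r.tips_ahead)
E
```

```text
pics
scene {'fx': 375.29663013041363, 'fy': 375.29663013041363, 'cx': 314.50216929401205, 'cy': 206.45203896328098, 'world_from_camera': array([[-0.2064,  0.8333, -0.5128,  1.2067],
       [ 0.9785,  0.1774, -0.1055,  0.1037],
       [ 0.0031, -0.5235, -0.852 ,  0.9136],
       [ 0.    ,  0.    ,  0.    ,  1.    ]])}
top {'fx': 453.1910552750487, 'fy': 453.1910552750487, 'cx': 317.46399326030604, 'cy': 202.9304600195255, 'world_from_camera': array([[ 0.0081, -0.9819,  0.189 ,  0.3974],
       [-1.    , -0.0086, -0.0016, -0.009 ],
       [ 0.0032, -0.189 , -0.982 ,  1.1321],
       [ 0.    ,  0.    ,  0.    ,  1.    ]])}
{'clock': 0.1, 'joints': array([ 1.1919,  0.4777,  0.0224,  1.5563, -0.0115,  1.1093, -0.0831]), 'qvel': array([ 0.0006, -0.0017, -0.0009, -0.0045,  0.0014,  0.0001,  0.0019]), 'tau': array([  0.0061, -59.7755,   1.6142, -28.1954,   0.0128,   0.0049,
         0.    ]), 'tcp_pos': array([ 0.1804, -0.6499,  0.2186]), 'orientation': array([-3.1112, -0.4239,  0.0005]), 'contact_force': array([-0.8481, -0.0937,  0.2413]), 'moment': array([ 0.0251, -0.0021,  0.0413]), 'gripper_force': 0.0, 'grip_width': 0.08538095253839947} 0.014
```

View pics/top0.png

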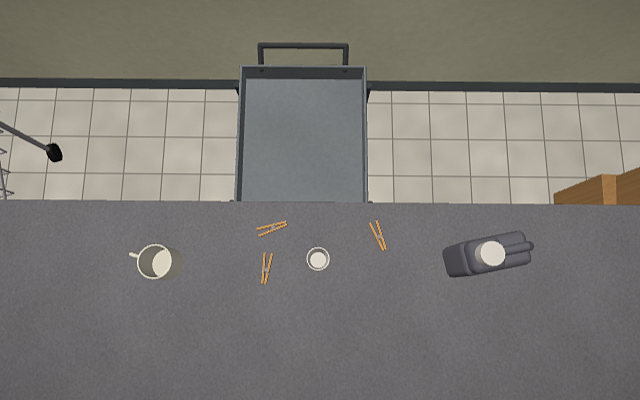

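View pics/scene0.png

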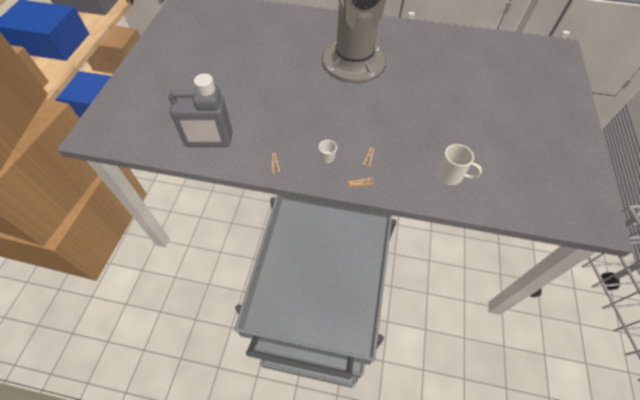

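The top view shows pegs at about (272,228), (267,268) and (377,235). The cup is at (318,259), the mug at (155,262), the jug at (488,255), the counter edge at row ~202 and the tray across columns 238–367. The scene view agrees.

```bash
cat > h.py <<'E'
from bench import r
import cv2,numpy as np
np.set_printoptions(precision=4,suppress=True)
def cast(n,uv,z):
    p=r.camera_params(n);T=p["world_from_camera"]
    uv=np.atleast_2d(np.array(uv,float))
    d=np.c_[(uv[:,0]-p["cx"])/p["fx"],(uv[:,1]-p["cy"])/p["fy"],np.ones(len(uv))]@T[:3,:3].T
    return T[:3,3]+d*((z-T[2,3])/d[:,2])[:,None]
def pegs(img):
    h=cv2.cvtColor(img,cv2.COLOR_BGR2HSV)
    m=cv2.inRange(h,(5,70,90),(25,255,255)); m[:,540:]=0
    m=cv2.morphologyEx(m,cv2.MORPH_CLOSE,np.ones((5,5)))
    cs=[c for c in cv2.findContours(m,cv2.RETR_EXTERNAL,cv2.CHAIN_APPROX_NONE)[0] if cv2.contourArea(c)>20]
    for c in cs:
        P=cast("top",c[:,0],0.006)[:,:2]; R=cv2.minAreaRect(P.astype(np.float32)*1000)
        print("px",c[:,0].mean(0),"ctr",np.array(R[0]),"size",np.array(R[1]),"corners",cv2.boxPoints(R).round().tolist())
E
python3 - <<'E'
from h import *
im=cv2.imread("pics/top0.png"); pegs(im)
print("edge",cast("top",[(150,202),(300,203),(450,204)],0))
g=cv2.cvtColor(im,cv2.COLOR_BGR2GRAY).astype(int)
for c in(150,200,300,450): print(c,g[196:210,c])
print("tray rim",cast("top",[(235,200),(370,200),(240,67),(365,67)],-0.05))
print("cup rim",cast("top",[(318,248),(318,270),(306,258),(330,258)],.05))
print("mug rim l/r/top/bot,handle",cast("top",[(137,260),(173,260),(155,243),(155,279),(129,254)],.092))
print("jug lowest-left px",cast("top",[(448,276),(443,248)],[0.0]),cast("top",[(443,248),(448,276),(530,265)],.18))
E
```

```text
px [265.6533 267.04  ] ctr [450.9257 113.4904] size [22.8315 76.0035] corners [[412.0, 104.0], [488.0, 100.0], [489.0, 123.0], [414.0, 127.0]]
px [377.7971 234.3043] ctr [ 532.8564 -160.8715] size [77.2634 23.2009] corners [[493.0, -161.0], [499.0, -184.0], [573.0, -160.0], [566.0, -138.0]]
px [270.8551 227.4493] ctr [548.3429 103.7656] size [24.525  75.6764] corners [[527.0, 137.0], [546.0, 64.0], [570.0, 70.0], [551.0, 143.0]]
edge [[ 0.614   0.4148  0.    ]
 [ 0.6148  0.0336  0.    ]
 [ 0.6155 -0.3482  0.    ]]
150 [171 170 173 177 144 112 116 116 115 114 114 111 115 113]
200 [186 189 192 195 172 127 112 116 115 115 118 113 112 112]
300 [128 126 128 126 128 112 103 115 115 115 116 118 117 110]
450 [170 170 170 170 166 169 174 142 111 111 110 113 116 119]
tray rim [[ 0.631   0.2083 -0.05  ]
 [ 0.6341 -0.1506 -0.05  ]
 [ 1.013   0.2105 -0.05  ]
 [ 1.0165 -0.1418 -0.05  ]]
cup rim [[ 0.4962 -0.0129  0.05  ]
 [ 0.4442 -0.0133  0.05  ]
 [ 0.4722  0.0154  0.05  ]
 [ 0.4727 -0.0416  0.05  ]]
mug rim l/r/top/bot,handle [[0.4616 0.3995 0.092 ]
 [0.4623 0.3175 0.092 ]
 [0.5007 0.3615 0.092 ]
 [0.4192 0.3553 0.092 ]
 [0.4751 0.4189 0.092 ]]
jug lowest-left px [[ 0.4344 -0.3347  0.    ]
 [ 0.5034 -0.3254  0.    ]] [[ 0.4866 -0.2751  0.18  ]
 [ 0.4285 -0.2829  0.18  ]
 [ 0.4526 -0.4553  0.18  ]]
```

```bash
python3 - <<'E'
import cv2
im=cv2.imread("pics/top0.png")[190:300,230:400]
cv2.imwrite("pics/crop0.png",cv2.resize(im,None,fx=4.5,fy=4.5,interpolation=cv2.INTER_CUBIC))
E
```

```text
(no output)
```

View pics/crop0.png

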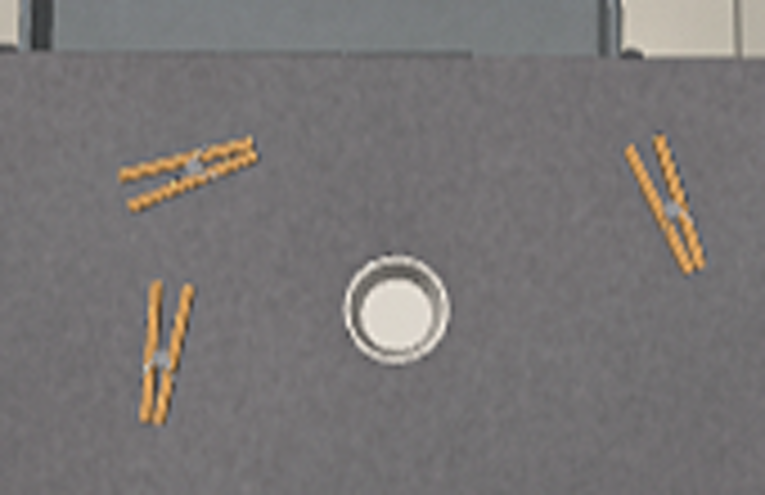

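The crop confirms peg_1 (0.451,0.113), peg_2 (0.548,0.104) and peg_3 (0.533,-0.161), plus the cup at (0.47,-0.013). The edge is at x≈0.616, and the tray spans y≈-0.14 to 0.205. Plan: nudge peg_3 towards +y and then over the edge, next peg_2, then peg_1. I'll lift over the jug first.

>>> move_arm(rows=[0, 0, -6, 0, 0, 0, -13, 0, 0, 0, -13, 0, 6, -4, -13, -10, 12, -8, -13, -20, 18, -12, -13, -30, 23, -17, -13, -40, 29, -21, -13, -50, 34, -25, -13, -60, 39, -29, -13, -70], fingers=0.35)

```text
clock: 1.35
tcp_pos: [0.4502, -0.3042, 0.3484]
orientation: [-2.3, -2.138, 0.001]
contact_force: [0.4, -0.6, 0.3]
grip_width: 0.0302
gripper_force: 0.0
```

```bash
cat >> h.py <<'E'
from scipy.spatial.transform import Rotation as Ro
def to(*tg):
    o=r.get_obs();R=Ro.from_rotvec(o["orientation"]).as_matrix()
    yaw=np.degrees(np.arctan2(R[1,0],R[0,0]))
    print("t",o["clock"],"tcp",o["tcp_pos"],"yaw",yaw,"F",o["contact_force"],"grip",o["grip_width"],"tips",r.tips_ahead,"tz",R[:,2])
    for x,y,z,w in tg:
        print((x,y,z,w),"->",(R.T@(np.array([x,y,z])-o["tcp_pos"])*100).round(2),round((yaw-w+180)%360-180,1))
E
python3 -c "
from h import *
to((.543,-.194,.3,108),(.543,-.194,.05,108),(.543,-.194,.02,108))"
```

```text
t 1.35 tcp [ 0.4502 -0.3042  0.3484] yaw 85.83971766810832 F [ 0.4027 -0.5794  0.3125] grip 0.030152234555220633 tips 0.014 tz [-0.0014  0.0007 -1.    ]
(0.543, -0.194, 0.3, 108) -> [11.67  8.46  4.84] -22.2
(0.543, -0.194, 0.05, 108) -> [11.65  8.5  29.84] -22.2
(0.543, -0.194, 0.02, 108) -> [11.65  8.5  32.84] -22.2
```

>>> move_arm(rows=[4, 3, 0, -8, 8, 6, 0, -15, 11.7, 8.5, 0, -22, 11.7, 8.5, 5, -22, 11.7, 8.5, 11, -22, 11.7, 8.5, 17, -22, 11.7, 8.5, 22, -22, 11.7, 8.5, 26, -22, 11.7, 8.5, 28, -22, 11.7, 8.5, 28, -22])

```text
clock: 2.6
tcp_pos: [0.5427, -0.1959, 0.0683]
orientation: [-1.855, -2.532, 0.001]
contact_force: [-0.3, 0.5, 1.2]
grip_width: 0.0298
gripper_force: 0.0
```

```bash
python3 - <<'E'
from h import *
to((.543,-.194,.016,108),(.54,-.15,.016,100),(.535,-.10,.016,90))
im=r.grab_frame("top"); pegs(im)
s=r.grab_frame("scene")[100:250,180:440]
cv2.imwrite("pics/a.png",np.vstack([cv2.resize(im[180:300,220:480],(780,360)),cv2.resize(s[20:100],(780,240))]))
E
```

```text
t 2.6 tcp [ 0.5427 -0.1959  0.0683] yaw 107.52837520817982 F [-0.2531  0.5112  1.1707] grip 0.029790466669141938 tips 0.014 tz [-0.0027  0.0011 -1.    ]
(0.543, -0.194, 0.016, 108) -> [0.16 0.1  5.23] -0.5
(0.54, -0.15, 0.016, 100) -> [4.44 1.14 5.23] 7.5
(0.535, -0.1, 0.016, 90) -> [9.36 2.17 5.24] 17.5
px [265.6533 267.04  ] ctr [450.9257 113.4904] size [22.8315 76.0035] corners [[412.0, 104.0], [488.0, 100.0], [489.0, 123.0], [414.0, 127.0]]
px [377.8261 234.3043] ctr [ 532.8564 -160.8715] size [77.2634 23.2009] corners [[493.0, -161.0], [499.0, -184.0], [573.0, -160.0], [566.0, -138.0]]
px [270.8696 227.4493] ctr [548.418  103.4795] size [24.525  76.2679] corners [[527.0, 137.0], [546.0, 63.0], [570.0, 70.0], [551.0, 143.0]]
```

View pics/a.png

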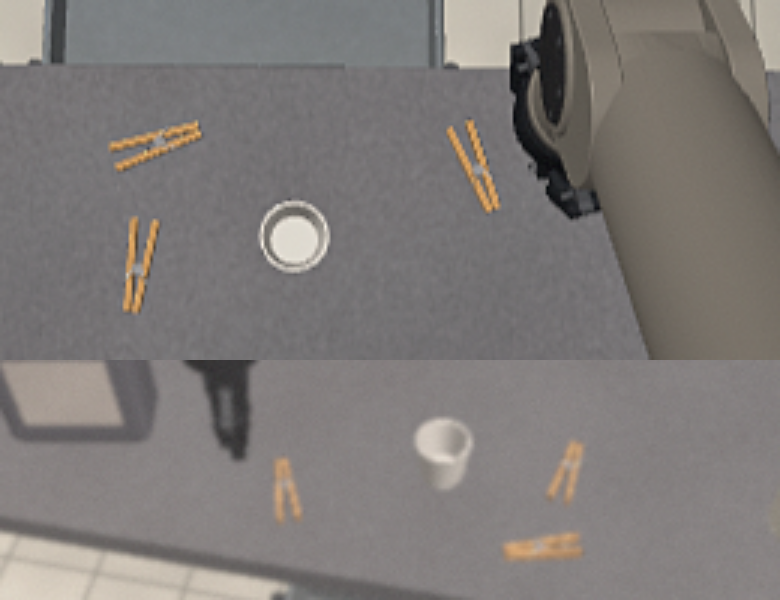

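The gripper hovers clear, just right of peg_3 (near (478,170) in the crop), with the cup and jug clear of it. Next I descend and sweep peg_3 towards +y.

>>> move_arm(rows=[0.2, 0, 2.5, 0, 0.2, 0, 4.5, 0, 0.2, 0, 5.2, 0, 1, 0.2, 5.3, 0, 1.8, 0.4, 5.3, 2, 2.8, 0.6, 5.3, 4, 3.8, 0.9, 5.3, 6, 4.8, 1.2, 5.3, 8, 5.5, 1.4, 5.3, 10, 5.5, 1.4, 5.3, 10])

```text
clock: 3.95
tcp_pos: [0.5412, -0.1383, 0.0174]
orientation: [2.068, 2.364, 0.002]
contact_force: [-0.8, -0.2, -0.9]
grip_width: 0.0297
gripper_force: 0.0
```

```bash
python3 - <<'E'
from h import *
to((.537,-.11,.016,90),(.535,-.10,.016,90))
im=r.grab_frame("top"); pegs(im)
s=r.grab_frame("scene")[120:200,180:440]
cv2.imwrite("pics/b.png",np.vstack([cv2.resize(im[180:300,220:480],(780,360)),cv2.resize(s,(780,240))]))
E
```

```text
t 3.95 tcp [ 0.5412 -0.1383  0.0174] yaw 97.63519303801631 F [-0.7938 -0.1906 -0.9132] grip 0.02973214116280063 tips 0.014 tz [ 0.0014  0.0001 -1.    ]
(0.537, -0.11, 0.016, 90) -> [ 2.87 -0.04  0.14] 7.6
(0.535, -0.1, 0.016, 90) -> [ 3.88 -0.11  0.14] 7.6
px [265.6533 267.04  ] ctr [450.9257 113.4904] size [22.8315 76.0035] corners [[412.0, 104.0], [488.0, 100.0], [489.0, 123.0], [414.0, 127.0]]
px [270.8696 227.4493] ctr [548.418  103.4795] size [24.525  76.2679] corners [[527.0, 137.0], [546.0, 63.0], [570.0, 70.0], [551.0, 143.0]]
```

View pics/b.png

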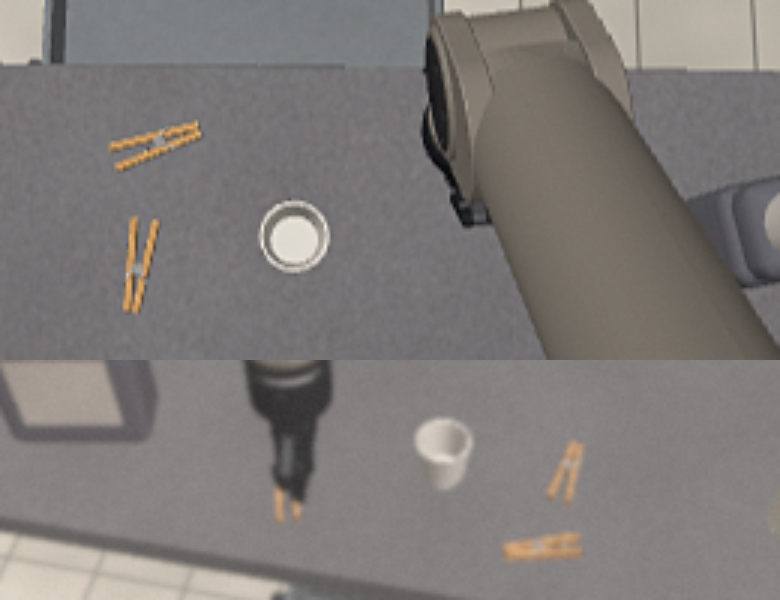

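In the scene view, peg_3's handle tips are still at (280,520) and (297,520), so the partly open tips passed over it. They are too high because the pads retract when open. I'll lift, go back and work lower.

>>> move_arm(rows=[0, 0, -2, 0, 0, 0, -4, 0, -3, 0, -4, -5, -6, 0, -4, -10, -6, 0, -4, -10, -6, 0, -4, -10])

```text
clock: 4.8
tcp_pos: [0.5485, -0.1988, 0.0573]
orientation: [1.858, 2.533, 0.001]
contact_force: [-0.1, 0.8, 0.4]
grip_width: 0.0299
gripper_force: 0.0
```

```bash
python3 - <<'E'
from h import *
to((.545,-.196,.018,108),(.545,-.196,.01,108))
im=r.grab_frame("top"); pegs(im)
E
```

```text
t 4.8 tcp [ 0.5485 -0.1988  0.0573] yaw 107.46422216160302 F [-0.0674  0.7905  0.4466] grip 0.02987456480832793 tips 0.014 tz [ 0.0008  0.0003 -1.    ]
(0.545, -0.196, 0.018, 108) -> [ 0.37 -0.25  3.93] -0.5
(0.545, -0.196, 0.01, 108) -> [ 0.37 -0.26  4.73] -0.5
px [265.6533 267.04  ] ctr [450.9257 113.4904] size [22.8315 76.0035] corners [[412.0, 104.0], [488.0, 100.0], [489.0, 123.0], [414.0, 127.0]]
px [377.8116 234.3043] ctr [ 532.8564 -160.8715] size [77.2634 23.2009] corners [[493.0, -161.0], [499.0, -184.0], [573.0, -160.0], [566.0, -138.0]]
px [270.8696 227.4493] ctr [548.418  103.4795] size [24.525  76.2679] corners [[527.0, 137.0], [546.0, 63.0], [570.0, 70.0], [551.0, 143.0]]
```

>>> move_arm(rows=[0.3, -0.1, 2, 0, 0.3, -0.2, 3.5, 0, 0.3, -0.2, 4.2, 0, 0.3, -0.2, 4.5, 0, 0.3, -0.2, 4.7, 0, 0.3, -0.2, 4.7, 0])

```text
clock: 5.6
tcp_pos: [0.5458, -0.1969, 0.0097]
orientation: [1.857, 2.533, 0.0]
contact_force: [-0.1, -0.6, -0.6]
grip_width: 0.03
gripper_force: 0.0
```

```bash
python3 - <<'E'
from h import *
to((.545,-.196,.01,108))
s=r.grab_frame("scene")[110:200,220:340]
cv2.imwrite("pics/c.png",cv2.resize(s,(800,600),interpolation=cv2.INTER_CUBIC))
E
```

```text
t 5.6 tcp [ 0.5458 -0.1969  0.0097] yaw 107.50626506622916 F [-0.1205 -0.5895 -0.6338] grip 0.0299790699099901 tips 0.014 tz [ 0.0004 -0.0002 -1.    ]
(0.545, -0.196, 0.01, 108) -> [ 0.11 -0.05 -0.03] -0.5
```

View pics/c.png

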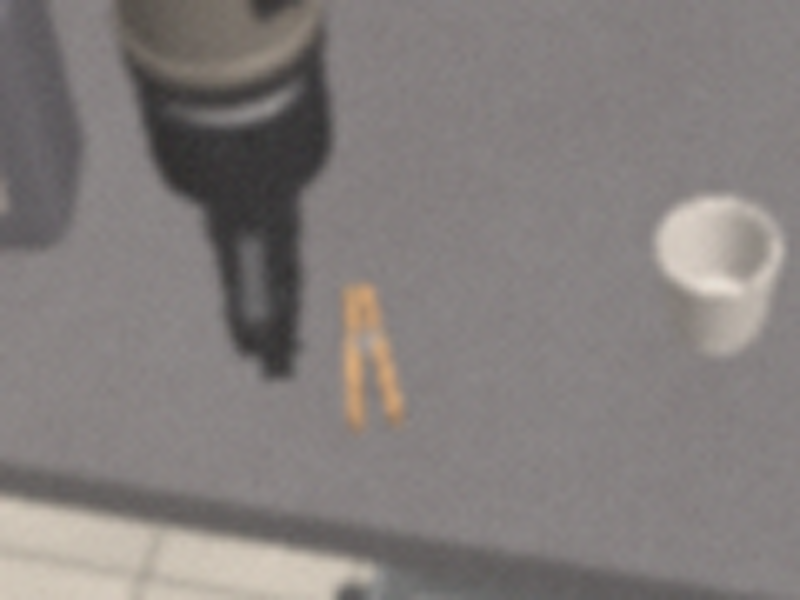

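The tips hang at crop (275,375), clear to the right of peg_3, with no floor contact at TCP z = 9.7 mm. I'll lower in 1 mm steps to find the counter.

>>> move_arm(rows=[0, 0, 0.1, 0, 0, 0, 0.2, 0, 0, 0, 0.2, 0, 0, 0, 0.3, 0, 0, 0, 0.3, 0])

```text
clock: 6.28
tcp_pos: [0.5454, -0.1968, 0.0064]
orientation: [-1.857, -2.534, 0.0]
contact_force: [-0.2, 0.3, -0.0]
grip_width: 0.03
gripper_force: 0.0
```

>>> move_arm(rows=[0.8, 0.2, 0, 0, 1.6, 0.4, 0, 2, 2.4, 0.6, 0, 4, 3.2, 0.8, 0, 6, 4, 1, 0, 8, 4.8, 1.2, 0, 10, 4.8, 1.2, 0, 10])

```text
clock: 7.15
tcp_pos: [0.5426, -0.146, 0.0066]
orientation: [-2.068, -2.364, -0.001]
contact_force: [0.5, -0.2, 0.1]
grip_width: 0.03
gripper_force: 0.0
```

```bash
python3 - <<'E'
from h import *
to((.537,-.105,.0064,90))
s=r.grab_frame("scene")[110:200,220:340]
cv2.imwrite("pics/d.png",cv2.resize(s,(800,600),interpolation=cv2.INTER_CUBIC))
E
```

```text
t 7.15 tcp [ 0.5426 -0.146   0.0066] yaw 97.64079457453957 F [ 0.5243 -0.2087  0.0942] grip 0.030006773223241155 tips 0.014 tz [ 0.      0.0004 -1.    ]
(0.537, -0.105, 0.0064, 90) -> [ 4.14 -0.01  0.02] 7.6
```

View pics/d.png

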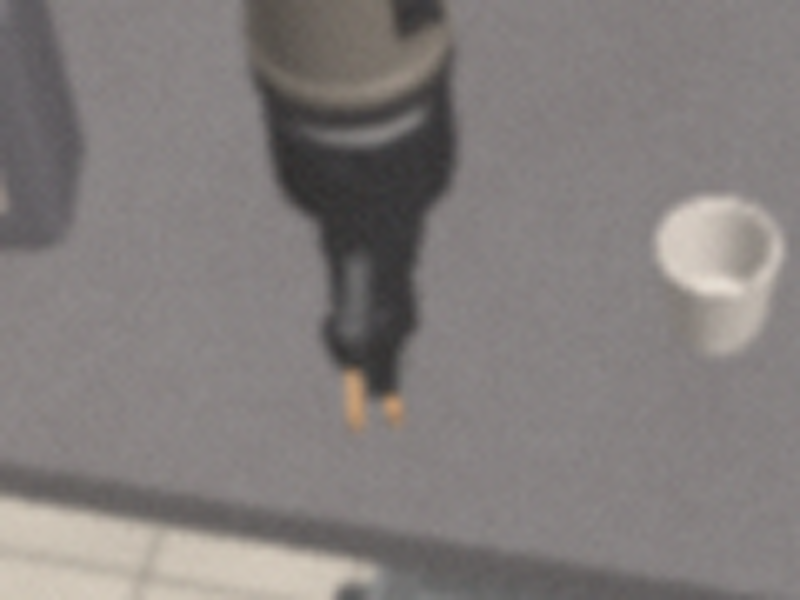

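The peg's handle ends at crop (355,425) and (395,420) still haven't moved, and the tips sit over it. I'll measure the tip height from the pixels.

```bash
python3 - <<'E'
from h import *
def proj(P):
    p=r.camera_params("scene");T=np.linalg.inv(p["world_from_camera"]);q=T[:3,:3]@np.array(P)+T[:3,3]
    return (np.array([p["fx"]*q[0]/q[2]+p["cx"],p["fy"]*q[1]/q[2]+p["cy"]])-[220,110])/.15
o=r.get_obs();R=Ro.from_rotvec(o["orientation"]).as_matrix()
for z in(-.008,0,.01,.02,.03):
  for lx in(-.011,.011): print(z,lx,[proj(o["tcp_pos"]*[1,1,0]+[0,0,z]+R@[lx,ly,0]) .round(0) for ly in(-.03,-.015,.015,.03)])
print("peg",proj([.57,-.149,.0]),proj([.57,-.149,.011]), proj([.495,-.17,.011]))
E
```

```text
-0.008 -0.011 [array([374., 340.]), array([370., 365.]), array([361., 417.]), array([357., 444.])]
-0.008 0.011 [array([421., 343.]), array([417., 368.]), array([409., 420.]), array([405., 447.])]
0 -0.011 [array([373., 329.]), array([368., 355.]), array([360., 407.]), array([355., 433.])]
0 0.011 [array([420., 332.]), array([416., 357.]), array([408., 410.]), array([404., 436.])]
0.01 -0.011 [array([371., 315.]), array([366., 341.]), array([358., 393.]), array([353., 420.])]
0.01 0.011 [array([418., 318.]), array([414., 344.]), array([406., 396.]), array([402., 423.])]
0.02 -0.011 [array([369., 301.]), array([365., 327.]), array([356., 380.]), array([351., 406.])]
0.02 0.011 [array([417., 304.]), array([413., 330.]), array([405., 383.]), array([401., 409.])]
0.03 -0.011 [array([367., 287.]), array([363., 313.]), array([354., 366.]), array([349., 393.])]
0.03 0.011 [array([415., 290.]), array([411., 316.]), array([403., 369.]), array([399., 396.])]
peg [367.6537 428.3121] [365.5386 413.6789] [363.8813 279.2094]
```

The visible tip pixel (385,395) implies the tips are still about 15 mm above the counter. I'll lift, retreat, shut the fingers so they reach farthest forward, and find the counter by touch.

>>> move_arm(rows=[0, 0, -2, 0, 0, 0, -4, 0, -3, -0.5, -4, -5, -5.5, -0.5, -4, -10, -5.5, -0.5, -4, -10, -5.5, -0.5, -4, -10, -5.5, -0.5, -4, -10, -5.5, -0.5, -4, -10], fingers=0)

```text
clock: 8.2
tcp_pos: [0.5449, -0.2016, 0.0467]
orientation: [-1.856, -2.535, -0.0]
contact_force: [0.4, -0.3, -0.3]
grip_width: -0.0003
gripper_force: 0.0
```

>>> move_arm(rows=[0, 0, 1, 0, 0, 0, 2, 0, 0, 0, 2.5, 0, 0, 0, 2.7, 0, 0, 0, 2.7, 0])

```text
clock: 8.82
tcp_pos: [0.5448, -0.2026, 0.0194]
orientation: [-1.857, -2.534, 0.0]
contact_force: [0.4, -0.1, 0.9]
grip_width: 0.0001
gripper_force: 0.0
```

```bash
python3 - <<'E'
from h import *
to((.541,-.196,.017,108))
s=r.grab_frame("scene")[110:200,220:340]
cv2.imwrite("pics/e.png",cv2.resize(s,(800,600),interpolation=cv2.INTER_CUBIC))
im=r.grab_frame("top"); pegs(im)
E
```

```text
t 8.825 tcp [ 0.5448 -0.2026  0.0194] yaw 107.51600658769922 F [ 0.4124 -0.0572  0.9354] grip 0.00011945882654626845 tips 0.014 tz [-0.0002  0.0001 -1.    ]
(0.541, -0.196, 0.017, 108) -> [ 0.74 -0.16  0.24] -0.5
px [265.6533 267.04  ] ctr [450.9257 113.4904] size [22.8315 76.0035] corners [[412.0, 104.0], [488.0, 100.0], [489.0, 123.0], [414.0, 127.0]]
px [377.7971 234.3043] ctr [ 532.8564 -160.8715] size [77.2634 23.2009] corners [[493.0, -161.0], [499.0, -184.0], [573.0, -160.0], [566.0, -138.0]]
px [270.8696 227.4493] ctr [548.418  103.4795] size [24.525  76.2679] corners [[527.0, 137.0], [546.0, 63.0], [570.0, 70.0], [551.0, 143.0]]
```

View pics/e.png

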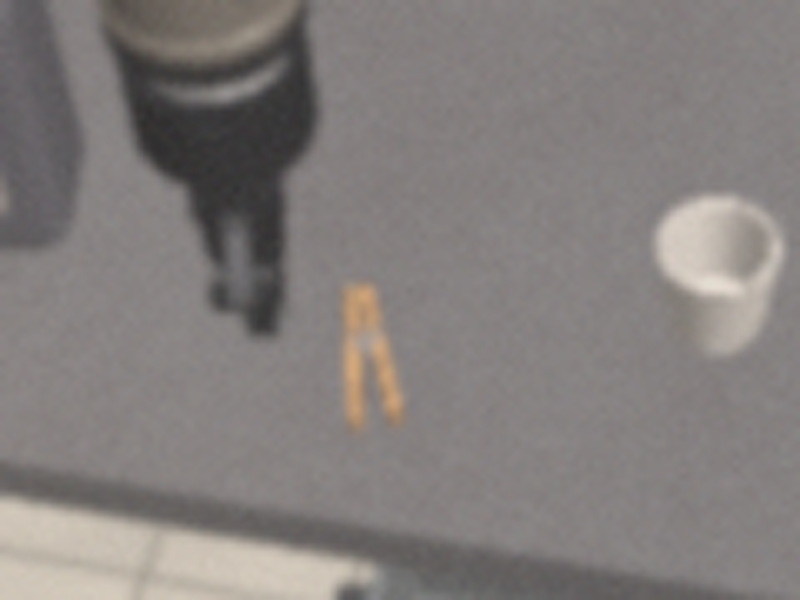

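The shut tip is at crop (262,335), clear of peg_3, which is unchanged. Now I'll lower slowly.

>>> move_arm(rows=[0, 0, 0.1, 0, 0, 0, 0.2, 0, 0, 0, 0.3, 0, 0, 0, 0.4, 0, 0, 0, 0.4, 0])

```text
clock: 9.55
tcp_pos: [0.5447, -0.2026, 0.0154]
orientation: [-1.857, -2.534, 0.0]
contact_force: [0.8, -0.4, -1.3]
grip_width: 0.0001
gripper_force: 0.0
```

>>> move_arm(rows=[0, 0, 0.1, 0, 0, 0, 0.2, 0, 0, 0, 0.3, 0, 0, 0, 0.3, 0])

```text
clock: 10.05
tcp_pos: [0.5447, -0.2026, 0.0124]
orientation: [-1.857, -2.534, 0.0]
contact_force: [0.4, 0.4, -0.7]
grip_width: 0.0
gripper_force: 0.0
```

>>> move_arm(rows=[0, 0, 0.1, 0, 0, 0, 0.2, 0, 0, 0, 0.3, 0, 0, 0, 0.4, 0, 0, 0, 0.4, 0])

```text
clock: 10.68
tcp_pos: [0.5447, -0.2026, 0.0084]
orientation: [-1.857, -2.534, 0.0]
contact_force: [-0.1, 0.8, -0.4]
grip_width: -0.0002
gripper_force: 0.0
```

>>> move_arm(rows=[0, 0, 0.1, 0, 0, 0, 0.2, 0, 0, 0, 0.3, 0, 0, 0, 0.4, 0, 0, 0, 0.4, 0])

```text
clock: 11.3
tcp_pos: [0.5447, -0.2026, 0.0044]
orientation: [-1.857, -2.534, 0.0]
contact_force: [0.9, 0.1, 0.6]
grip_width: 0.0001
gripper_force: 0.0
```

>>> move_arm(rows=[0, 0, 0.1, 0, 0, 0, 0.2, 0, 0, 0, 0.3, 0, 0, 0, 0.3, 0])

```text
clock: 11.8
tcp_pos: [0.5447, -0.2026, 0.0014]
orientation: [-1.857, -2.534, 0.0]
contact_force: [-0.4, 0.4, -0.1]
grip_width: 0.0005
gripper_force: 0.0
```

```bash
python3 - <<'E'
from h import *
f=r.grab_frame("scene"); cv2.imwrite("pics/f_raw.png",f)
g=cv2.cvtColor(f,cv2.COLOR_BGR2GRAY)
m=(g<80).astype(np.uint8); m[:,:240]=0;m[:,300:]=0;m[:110]=0;m[185:]=0
n,l,s,c=cv2.connectedComponentsWithStats(m); i=1+s[1:,4].argmax(); print(s[i])
ys,xs=np.where(l==i)
for y in range(ys.max()-14,ys.max()+1): print(y,xs[ys==y].min(),xs[ys==y].max(),end=' | ')
o=r.get_obs();R=Ro.from_rotvec(o["orientation"]).as_matrix();p=r.camera_params("scene");T=np.linalg.inv(p["world_from_camera"])
for z in(-.012,0,.01,.02):
  for ly in(0,.015):
    q=T[:3,:3]@(o["tcp_pos"]*[1,1,0]+[0,0,z]+R@[0,ly,0])+T[:3,3]; print(z,ly,p["fx"]*q[0]/q[2]+p["cx"],p["fy"]*q[1]/q[2]+p["cy"])
E
```

```text
[240 118  28  46 543]
149 252 262 | 150 252 262 | 151 252 262 | 152 253 262 | 153 259 262 | 154 260 261 | 155 261 261 | 156 260 262 | 157 259 262 | 158 259 262 | 159 259 262 | 160 258 261 | 161 258 261 | 162 258 261 | 163 259 259 | -0.012 0 260.8424886414442 167.2006788353342
-0.012 0.015 260.95580387205433 171.0770708866595
0 0 260.3776308495526 164.80175001284076
0 0.015 260.48878144024 168.6964320650024
0.01 0 259.9838889641362 162.7698194439143
0.01 0.015 260.09316204548156 166.67976899786973
0.02 0 259.58422577526335 160.7073316039767
0.02 0.015 259.69155181144856 164.6325677304714
```

The tip pixel (260,163) implies the tips are still about 10–15 mm up, so the reported TCP height and the counter disagree. I'll go by touch and keep lowering in small steps.

>>> move_arm(rows=[0, 0, 0.1, 0, 0, 0, 0.2, 0, 0, 0, 0.3, 0, 0, 0, 0.4, 0, 0, 0, 0.4, 0])

```text
clock: 12.48
tcp_pos: [0.5447, -0.2026, -0.0026]
orientation: [-1.857, -2.534, 0.0]
contact_force: [-0.4, 0.8, 0.3]
grip_width: 0.0001
gripper_force: 0.0
```

>>> move_arm(rows=[0, 0, 0.1, 0, 0, 0, 0.2, 0, 0, 0, 0.3, 0, 0, 0, 0.3, 0])

```text
clock: 12.98
tcp_pos: [0.5447, -0.2026, -0.0056]
orientation: [-1.857, -2.534, 0.0]
contact_force: [0.3, 0.0, 0.2]
grip_width: -0.0
gripper_force: 0.0
```

>>> move_arm(rows=[0, 0, 0.1, 0, 0, 0, 0.2, 0, 0, 0, 0.3, 0, 0, 0, 0.3, 0])

```text
clock: 13.48
tcp_pos: [0.5447, -0.2025, -0.0086]
orientation: [-1.857, -2.534, 0.0]
contact_force: [0.6, -0.1, 1.2]
grip_width: 0.0002
gripper_force: 0.0
```

>>> move_arm(rows=[0, 0, 0.1, 0, 0, 0, 0.2, 0, 0, 0, 0.2, 0])

```text
clock: 13.85
tcp_pos: [0.5447, -0.2026, -0.0106]
orientation: [-1.857, -2.534, 0.0]
contact_force: [-0.4, -0.2, 0.1]
grip_width: 0.0002
gripper_force: 0.0
```

>>> move_arm(rows=[0, 0, 0.1, 0, 0, 0, 0.2, 0, 0, 0, 0.2, 0])

```text
clock: 14.22
tcp_pos: [0.5448, -0.2026, -0.0117]
orientation: [1.857, 2.534, -0.001]
contact_force: [-2.9, 1.2, 8.8]
grip_width: 0.0002
gripper_force: 4.3
```

>>> move_arm(rows=[0, 0, 0.1, 0, 0, 0, 0.2, 0, 0, 0, 0.2, 0])

```text
clock: 14.6
tcp_pos: [0.5449, -0.2027, -0.0118]
orientation: [1.857, 2.533, -0.002]
contact_force: [-9.0, 1.9, 28.3]
grip_width: -0.0003
gripper_force: 14.0
```

```bash
python3 - <<'E'
from h import *
to()
f=r.grab_frame("scene")
g=cv2.cvtColor(f,cv2.COLOR_BGR2GRAY); a=cv2.imread("pics/f_raw.png",0)
print(g[156:176,256:266]);print(a[156:172,256:266])
E
```

```text
t 14.6 tcp [ 0.5449 -0.2027 -0.0118] yaw 107.51051462437009 F [-8.9708  1.8995 28.3444] grip -0.0002962619159621227 tips 0.014 tz [-0.0002 -0.0015 -1.    ]
[[105 113 100  78  64  63  64  91 119 130]
 [106 114 104  88  78  74  68  90 119 131]
 [110 113 107  90  87  83  73  92 122 130]
 [108 112 105  90  78  71  70  93 118 129]
 [ 97 106 101  84  72  64  68  93 124 132]
 [ 98 107  99  85  70  65  69  92 119 129]
 [ 89  98  89  78  64  61  71  99 122 131]
 [ 95  95  82  66  62  60  80 105 125 134]
 [120 113  89  63  60  62  80 113 129 132]
 [133 122  95  71  63  66  81 111 130 135]
 [134 123 104  95  88  86  99 113 128 131]
 [135 131 120 122 118 120 121 128 129 132]
 [136 131 133 135 133 132 130 131 133 130]
 [133 132 131 133 132 133 131 132 130 131]
 [133 134 128 132 130 129 130 129 131 128]
 [133 134 131 133 131 134 130 130 131 134]
 [136 133 132 132 131 133 131 130 130 130]
 [135 132 137 134 134 131 133 129 130 134]
 [135 134 135 133 133 134 130 132 131 133]
 [132 133 132 134 133 132 131 129 133 132]]
[[108 104  98  80  72  67  76 104 127 132]
 [104 105  89  72  65  59  76 105 123 129]
 [106 102  87  75  63  62  74 102 123 133]
 [ 95  90  80  67  63  64  76 106 126 132]
 [ 97  87  71  64  60  65  88 113 127 131]
 [116  92  68  59  57  66  97 121 130 132]
 [127 103  75  62  61  70  98 121 132 132]
 [127 109  88  79  81  84 105 124 128 133]
 [129 124 110 107 107 113 122 131 132 135]
 [133 129 130 126 126 128 128 130 132 132]
 [134 134 135 134 134 134 132 132 132 134]
 [132 135 134 133 132 133 137 130 132 133]
 [135 134 135 134 133 133 133 133 133 130]
 [133 132 132 133 131 132 132 131 131 132]
 [134 133 134 132 127 129 130 129 130 130]
 [134 130 130 132 130 132 128 128 134 130]]
```

Contact: shut tips meet the counter at a reported z of -11.3 mm. I'll ride at about -8 mm (tips about 3 mm up) and push peg_3 towards +y.

>>> move_arm(rows=[0, 0, -0.6, 0, 0.8, 0.1, -0.7, 0, 1.6, 0.2, -0.7, 0, 2.4, 0.3, -0.7, 0, 3.2, 0.5, -0.7, 2, 4, 0.7, -0.7, 4, 4.8, 0.9, -0.7, 6, 4.8, 0.9, -0.7, 6])

```text
clock: 15.65
tcp_pos: [0.5387, -0.1527, -0.0077]
orientation: [-1.984, -2.435, -0.0]
contact_force: [-0.7, -1.2, 0.5]
grip_width: -0.0002
gripper_force: 0.0
```

```bash
cat >> h.py <<'E'
def spegs():
    f=r.grab_frame("scene"); h=cv2.cvtColor(f,cv2.COLOR_BGR2HSV)
    m=cv2.inRange(h,(5,80,90),(25,255,255)); m[:,:240]=0;m[:140]=0;m[:,400:]=0
    m=cv2.morphologyEx(m,cv2.MORPH_CLOSE,np.ones((5,5)))
    for c in cv2.findContours(m,cv2.RETR_EXTERNAL,cv2.CHAIN_APPROX_NONE)[0]:
        if cv2.contourArea(c)<8: continue
        P=cast("scene",c[:,0],0.006)[:,:2]*1000; R=cv2.minAreaRect(P.astype(np.float32))
        print("S px",c[:,0].mean(0).round(),"ctr",np.array(R[0]),"size",np.array(R[1]),cv2.boxPoints(R).round().tolist())
    return f
E
python3 -c "
from h import *
to((.537,-.121,-.008,92)); spegs()"
```

```text
t 15.65 tcp [ 0.5387 -0.1527 -0.0077] yaw 101.64049844558407 F [-0.7048 -1.2066  0.5419] grip -0.00020166726204579993 tips 0.014 tz [-0.0005  0.0005 -1.    ]
(0.537, -0.121, -0.008, 92) -> [3.14 0.47 0.03] 9.6
S px [361. 182.] ctr [547.2346 106.1743] size [25.3646 74.0399] [[527.0, 140.0], [543.0, 67.0], [567.0, 73.0], [552.0, 145.0]]
S px [284. 165.] ctr [ 532.0956 -129.3422] size [73.9767 21.0233] [[494.0, -128.0], [499.0, -149.0], [571.0, -130.0], [565.0, -110.0]]
S px [369. 157.] ctr [448.0103 116.6382] size [21.3676 74.4569] [[410.0, 108.0], [485.0, 104.0], [486.0, 125.0], [412.0, 130.0]]
```

Peg_3 now moves with the tips and is at (0.532,-0.129). Continuing.

>>> move_arm(rows=[0.8, 0.1, 0, 3, 1.6, 0.2, 0, 5, 2.4, 0.3, 0, 8, 3.2, 0.3, 0, 10, 3.2, 0.3, 0, 10, 1.5, 0.3, 0, 10, 0, 0.3, 0, 10, 0, 0.3, 0, 10])

```text
clock: 16.7
tcp_pos: [0.5419, -0.1567, -0.0076]
orientation: [2.196, 2.245, -0.001]
contact_force: [-0.0, -1.2, 0.5]
grip_width: 0.0001
gripper_force: 0.0
```

```bash
python3 -c "
from h import *
to((.54,-.15,.03,90),(.46,-.15,.03,180),(.46,-.1,.03,180),(.46,-.1,-.008,180)); spegs()"
```

```text
t 16.7 tcp [ 0.5419 -0.1567 -0.0076] yaw 91.28431698792305 F [-0.0308 -1.1935  0.5491] grip 0.00012408841775357802 tips 0.014 tz [ 0.0003 -0.0012 -1.    ]
(0.54, -0.15, 0.03, 90) -> [ 0.67 -0.17 -3.76] 1.3
(0.46, -0.15, 0.03, 180) -> [ 0.84 -8.17 -3.76] -88.7
(0.46, -0.1, 0.03, 180) -> [ 5.84 -8.06 -3.77] -88.7
(0.46, -0.1, -0.008, 180) -> [ 5.85 -8.06  0.03] -88.7
S px [361. 182.] ctr [547.2347 106.1743] size [25.3649 74.0399] [[527.0, 140.0], [543.0, 67.0], [567.0, 73.0], [552.0, 145.0]]
S px [293. 167.] ctr [ 532.6452 -103.8512] size [76.5906 21.0053] [[493.0, -103.0], [498.0, -123.0], [572.0, -105.0], [567.0, -85.0]]
S px [369. 157.] ctr [448.0103 116.6382] size [21.3676 74.4569] [[410.0, 108.0], [485.0, 104.0], [486.0, 125.0], [412.0, 130.0]]
```

Peg_3 is at (0.533,-0.104), tilted 14° with its jaw end at (0.495,-0.113). I'll go behind the jaw end and push along its axis.

>>> move_arm(rows=[0, 0, -1.5, 0, 0, 0, -3, -4, 0.5, -3, -3, -8, 2, -6, -3, -12.5, 3.7, -7.6, -3, -12.5, 3.7, -7.6, -3, -12.5, 3.7, -7.6, -1.5, -12.5, 3.7, -7.6, -0.5, -12.5, 3.7, -7.6, 0, -12.5, 3.7, -7.6, 0, -12.5])

```text
clock: 18.0
tcp_pos: [0.4647, -0.1185, -0.0082]
orientation: [-1.933, -2.475, 0.001]
contact_force: [0.1, -0.1, 0.0]
grip_width: 0.0003
gripper_force: 0.0
```

```bash
python3 -c "
from h import *
to((.50,-.112,-.008,104),(.56,-.097,-.008,104),(.63,-.08,-.008,104)); spegs()"
```

```text
t 18.0 tcp [ 0.4647 -0.1185 -0.0082] yaw 104.00740927214427 F [ 0.1108 -0.0916  0.0052] grip 0.0002842747718050826 tips 0.014 tz [-0.0012  0.0003 -1.    ]
(0.5, -0.112, -0.008, 104) -> [-0.22  3.59 -0.03] 0.0
(0.56, -0.097, -0.008, 104) -> [-0.22  9.77 -0.03] 0.0
(0.63, -0.08, -0.008, 104) -> [-0.26 16.98 -0.04] 0.0
S px [361. 182.] ctr [547.2348 106.1743] size [25.3649 74.0399] [[527.0, 140.0], [543.0, 67.0], [567.0, 73.0], [552.0, 145.0]]
S px [293. 167.] ctr [ 532.6452 -103.8512] size [76.5906 21.0053] [[493.0, -103.0], [498.0, -123.0], [572.0, -105.0], [567.0, -85.0]]
S px [369. 157.] ctr [448.0103 116.6382] size [21.3676 74.4569] [[410.0, 108.0], [485.0, 104.0], [486.0, 125.0], [412.0, 130.0]]
```

>>> move_arm(rows=[-0.2, 1.2, 0, 0, -0.2, 2.2, 0, 0, -0.2, 3.2, 0, 0, -0.2, 4.2, 0, 0, -0.2, 5.2, 0, 0, -0.2, 6.2, 0, 0, -0.2, 6.2, 0, 0])

```text
clock: 18.92
tcp_pos: [0.5268, -0.1051, -0.0072]
orientation: [1.933, 2.475, 0.001]
contact_force: [-0.1, -0.2, 1.9]
grip_width: 0.0
gripper_force: 1.1
```

```bash
python3 -c "
from h import *
to((.56,-.097,-.008,104),(.63,-.08,-.008,104)); spegs()"
```

```text
t 18.925 tcp [ 0.5268 -0.1051 -0.0072] yaw 104.03703027465815 F [-0.0536 -0.1508  1.889 ] grip 3.956189729554826e-05 tips 0.014 tz [ 0.0013  0.0001 -1.    ]
(0.56, -0.097, -0.008, 104) -> [-0.02  3.42  0.08] 0.0
(0.63, -0.08, -0.008, 104) -> [-0.07 10.63  0.09] 0.0
S px [361. 182.] ctr [547.2347 106.1743] size [25.3646 74.0399] [[527.0, 140.0], [543.0, 67.0], [567.0, 73.0], [552.0, 145.0]]
S px [294. 177.] ctr [570.2139 -91.6949] size [77.5287 20.7193] [[530.0, -91.0], [535.0, -111.0], [610.0, -93.0], [606.0, -73.0]]
S px [369. 157.] ctr [447.9865 116.251 ] size [22.1435 74.4569] [[410.0, 107.0], [484.0, 103.0], [486.0, 125.0], [412.0, 130.0]]
```

>>> move_arm(rows=[0, 1, -0.1, 0, 0, 2, -0.1, 0, 0, 3, -0.1, 0, 0, 4, -0.1, 0, 0, 5, -0.1, 0, 0, 6, -0.1, 0, 0, 7, -0.1, 0, 0, 8, -0.1, 0, 0, 9.5, -0.1, 0, 0, 9.5, -0.1, 0])

```text
clock: 20.23
tcp_pos: [0.6193, -0.0816, -0.0063]
orientation: [1.932, 2.476, 0.002]
contact_force: [-0.3, 0.5, 0.1]
grip_width: -0.0002
gripper_force: 0.0
```

```bash
python3 -c "
from h import *
to((.62,-.08,.05,90)); spegs(); cv2.imwrite('pics/g.png',cv2.resize(r.grab_frame('scene')[130:390,200:460],(600,600)))"
```

```text
t 20.225 tcp [ 0.6193 -0.0816 -0.0063] yaw 104.05238749545614 F [-0.3296  0.5084  0.1102] grip -0.00016652170931846924 tips 0.014 tz [ 0.0016  0.0006 -1.    ]
(0.62, -0.08, 0.05, 90) -> [ 0.14  0.11 -5.63] 14.1
S px [301. 221.] ctr [714.6374 -36.6651] size [31.7813 13.815 ] [[698.0, -33.0], [701.0, -47.0], [732.0, -40.0], [729.0, -27.0]]
S px [361. 182.] ctr [547.2347 106.1743] size [25.3649 74.0399] [[527.0, 140.0], [543.0, 67.0], [567.0, 73.0], [552.0, 145.0]]
S px [369. 157.] ctr [448.0103 116.6382] size [21.3676 74.4569] [[410.0, 108.0], [485.0, 104.0], [486.0, 125.0], [412.0, 130.0]]
```

View pics/g.png

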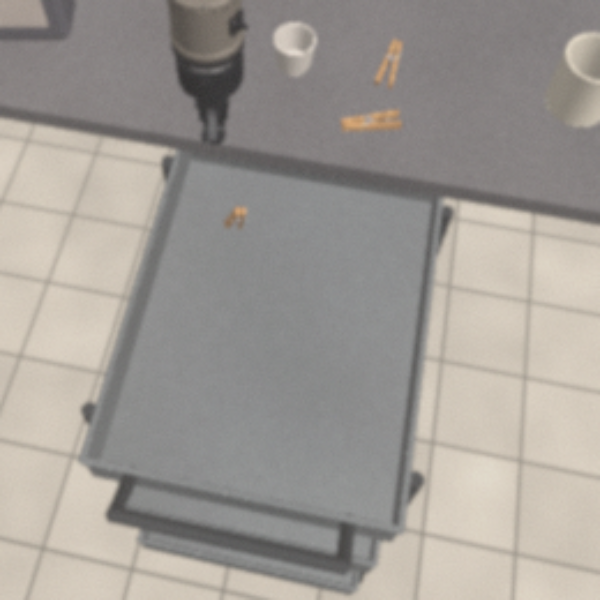

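Peg_3 is in the tray at crop (235,217), and the cup and the other pegs are unmoved. Next I lift over to peg_2, behind its broad side.

```bash
python3 -c "
from h import *
to((.62,-.08,.05,104),(.58,.09,.05,104),(.52,.096,.05,104),(.52,.096,-.008,104))"
```

```text
t 20.325 tcp [ 0.6176 -0.0824 -0.0066] yaw 104.02204205622678 F [-1.6495 -0.6499 -0.5047] grip -9.025639235636253e-05 tips 0.014 tz [-0.0004 -0.     -1.    ]
(0.62, -0.08, 0.05, 104) -> [ 0.18  0.29 -5.66] 0.0
(0.58, 0.09, 0.05, 104) -> [17.64  0.53 -5.66] 0.0
(0.52, 0.096, 0.05, 104) -> [19.67 -5.15 -5.66] 0.0
(0.52, 0.096, -0.008, 104) -> [19.67 -5.15  0.14] 0.0
```

>>> move_arm(rows=[0, 0, -2.5, 0, 0, 0, -5.5, 0, 6, 0, -5.7, 0, 11, -1, -5.7, 0, 16, -3, -5.7, 0, 19.7, -5.2, -5.7, 0, 19.7, -5.2, -5.7, 0, 19.7, -5.2, -2.5, 0, 19.7, -5.2, -0.5, 0, 19.7, -5.2, 0, 0])

```text
clock: 21.58
tcp_pos: [0.5191, 0.0946, -0.0076]
orientation: [-1.935, -2.474, 0.003]
contact_force: [0.0, -0.1, 0.1]
grip_width: -0.0002
gripper_force: 0.0
```

>>> move_arm(rows=[0, 0, 0, 0, 0, 0, 0, 0])

```text
clock: 21.82
tcp_pos: [0.5203, 0.0959, -0.0057]
orientation: [1.934, 2.475, 0.002]
contact_force: [0.4, 0.8, 0.5]
grip_width: 0.0006
gripper_force: 0.0
```

```bash
python3 -c "
from h import *
to((.52,.096,-.008,104),(.625,.12,-.008,104)); spegs()"
```

```text
t 21.825 tcp [ 0.5203  0.0959 -0.0057] yaw 103.98224233737123 F [0.3829 0.7924 0.4688] grip 0.0005837120251814965 tips 0.014 tz [ 0.0014  0.0002 -1.    ]
(0.52, 0.096, -0.008, 104) -> [ 0.01 -0.03  0.23] -0.0
(0.625, 0.12, -0.008, 104) -> [-0.19 10.74  0.24] -0.0
S px [305. 242.] ctr [777.3153 -10.7475] size [64.0281 19.1749] [[744.0, -16.0], [752.0, -33.0], [810.0, -6.0], [802.0, 12.0]]
S px [361. 182.] ctr [547.2346 106.1743] size [25.3646 74.0399] [[527.0, 140.0], [543.0, 67.0], [567.0, 73.0], [552.0, 145.0]]
S px [370. 161.] ctr [462.9336 123.1977] size [44.485   6.9057] [[441.0, 126.0], [441.0, 119.0], [485.0, 120.0], [485.0, 127.0]]
```

Peg_3 now lies flat in the tray. I'll push peg_2 off.

>>> move_arm(rows=[0, 0.8, 0.1, 0, 0, 1.6, 0.2, 0, 0, 2.5, 0.2, 0, 0, 3.5, 0.2, 0, 0, 4.5, 0.2, 0, 0, 4.5, 0.2, 0])

```text
clock: 22.62
tcp_pos: [0.563, 0.1071, -0.0079]
orientation: [-1.933, -2.475, 0.002]
contact_force: [-5.7, -0.4, 10.9]
grip_width: 0.0
gripper_force: 5.1
```

```bash
python3 -c "
from h import *
to((.625,.12,-.008,104)); spegs()"
```

```text
t 22.625 tcp [ 0.563   0.1071 -0.0079] yaw 104.01884723664867 F [-5.7365 -0.4448 10.901 ] grip 4.063496986646252e-05 tips 0.014 tz [-0.0014 -0.0009 -1.    ]
(0.625, 0.12, -0.008, 104) -> [-0.25  6.33  0.  ] 0.0
S px [305. 242.] ctr [777.586  -10.6208] size [64.6259 19.1749] [[744.0, -16.0], [752.0, -33.0], [811.0, -6.0], [803.0, 12.0]]
S px [362. 191.] ctr [578.4812 113.6435] size [24.6031 72.9247] [[559.0, 147.0], [574.0, 75.0], [598.0, 81.0], [583.0, 152.0]]
```

The tips are rubbing lightly on the counter (about 11 N), so I'll raise 2 mm and continue.

>>> move_arm(rows=[0, 0, -0.2, 0, 0, 0.8, -0.2, 0, 0, 1.6, -0.2, 0, 0, 2.5, -0.2, 0, 0, 3.5, -0.2, 0, 0, 4.5, -0.2, 0, 0, 5.5, -0.2, 0, 0, 6.5, -0.2, 0, 0, 6.5, -0.2, 0])

```text
clock: 23.8
tcp_pos: [0.6271, 0.1231, -0.0065]
orientation: [1.934, 2.476, 0.001]
contact_force: [-0.6, 0.7, -0.0]
grip_width: -0.0002
gripper_force: 0.0
```

```bash
python3 -c "
from h import *
to((.625,.12,.05,104),(.50,.14,.05,90),(.385,.115,.05,90),(.385,.115,-.006,90)); spegs(); pegs(r.grab_frame('top'))"
```

```text
t 23.8 tcp [ 0.6271  0.1231 -0.0065] yaw 104.01062162657159 F [-0.6248  0.6887 -0.0458] grip -0.00023621416079486833 tips 0.014 tz [ 0.0007  0.0004 -1.    ]
(0.625, 0.12, 0.05, 104) -> [-0.25 -0.28 -5.65] 0.0
(0.5, 0.14, 0.05, 90) -> [  4.72 -11.92  -5.66] 14.0
(0.385, 0.115, 0.05, 90) -> [  5.08 -23.69  -5.66] 14.0
(0.385, 0.115, -0.006, 90) -> [  5.08 -23.69  -0.06] 14.0
S px [305. 242.] ctr [777.586  -10.6208] size [64.6259 19.1749] [[744.0, -16.0], [752.0, -33.0], [811.0, -6.0], [803.0, 12.0]]
S px [361. 229.] ctr [706.4645 129.0586] size [62.7917 21.9506] [[694.0, 98.0], [716.0, 97.0], [719.0, 160.0], [697.0, 161.0]]
px [263.9    268.6714] ctr [451.1029 116.8589] size [15.9479 75.8345] corners [[413.0, 110.0], [489.0, 107.0], [489.0, 123.0], [414.0, 126.0]]
px [324.1228 177.3509] ctr [684.6038 -26.914 ] size [68.1466 20.6786] corners [[649.0, -33.0], [659.0, -51.0], [720.0, -21.0], [711.0, -3.0]]
```

Peg_2 dropped into the tray. Peg_1's jaw end is at x = 0.413, near the arm's minimum reach, so I'll try to get behind it while hovering high first.

>>> move_arm(rows=[0, 0, -3, 0, 0, 0, -6, 0, 1, -5, -6, 4, 2, -10, -6, 8, 3.5, -15, -6, 12, 5, -20, -6, 17, 5.4, -22.6, -6, 17, 5.4, -22.6, -6, 17, 5.4, -22.6, -6, 17])

```text
clock: 25.02
tcp_pos: [0.3951, 0.1207, 0.0539]
orientation: [2.278, 2.162, 0.002]
contact_force: [0.2, -0.6, 0.2]
grip_width: 0.0003
gripper_force: 0.0
```

```bash
python3 -c "
from h import *
to((.394,.118,.05,87),(.394,.118,-.006,87)); print(r.get_obs()['joints']); spegs(); pegs(r.grab_frame('top'))"
```

```text
t 25.025 tcp [0.3951 0.1207 0.0539] yaw 87.00119030398193 F [ 0.209  -0.5923  0.1789] grip 0.00026835441089040975 tips 0.014 tz [ 0.0016  0.0006 -1.    ]
(0.394, 0.118, 0.05, 87) -> [-0.27 -0.1   0.39] 0.0
(0.394, 0.118, -0.006, 87) -> [-0.27 -0.11  5.99] 0.0
[-0.1171  0.3439 -0.3794  2.274   0.2386  0.5576 -0.7318]
S px [305. 242.] ctr [777.5854 -10.6791] size [63.3608 19.8153] [[745.0, -15.0], [753.0, -33.0], [811.0, -7.0], [802.0, 11.0]]
S px [361. 229.] ctr [706.4645 129.0586] size [62.7917 21.9506] [[694.0, 98.0], [716.0, 97.0], [719.0, 160.0], [697.0, 161.0]]
S px [369. 157.] ctr [448.0103 116.6382] size [21.3676 74.4569] [[410.0, 108.0], [485.0, 104.0], [486.0, 125.0], [412.0, 130.0]]
px [267.2097 263.4516] ctr [457.5858 111.1036] size [63.7319 22.2797] corners [[425.0, 121.0], [426.0, 99.0], [490.0, 101.0], [489.0, 123.0]]
px [262.7429 200.0571] ctr [619.8837 128.5075] size [43.4578  7.3439] corners [[614.0, 107.0], [621.0, 106.0], [626.0, 150.0], [619.0, 151.0]]
px [324.1228 177.3509] ctr [684.6038 -26.914 ] size [68.1466 20.6786] corners [[649.0, -33.0], [659.0, -51.0], [720.0, -21.0], [711.0, -3.0]]
```

It's reachable and the other pegs are unmoved. Descending behind peg_1.

>>> move_arm(rows=[-0.3, -0.1, 2.5, 0, -0.3, -0.1, 4.5, 0, -0.3, -0.1, 5.6, 0, -0.3, -0.1, 5.9, 0, -0.3, -0.1, 5.9, 0])

```text
clock: 25.75
tcp_pos: [0.3931, 0.1176, -0.0054]
orientation: [2.278, 2.163, 0.0]
contact_force: [-0.3, 0.1, 1.2]
grip_width: -0.0002
gripper_force: 0.0
```

```bash
python3 -c "
from h import *
to((.45,.114,-.007,87),(.63,.105,-.007,87)); spegs()"
```

```text
t 25.75 tcp [ 0.3931  0.1176 -0.0054] yaw 87.01535724098308 F [-0.3113  0.1332  1.1895] grip -0.00015218166726286474 tips 0.014 tz [ 0.0002  0.0001 -1.    ]
(0.45, 0.114, -0.007, 87) -> [-0.06  5.7   0.16] 0.0
(0.63, 0.105, -0.007, 87) -> [-0.03 23.72  0.17] 0.0
S px [305. 242.] ctr [777.3153 -10.7475] size [64.0281 19.1749] [[744.0, -16.0], [752.0, -33.0], [810.0, -6.0], [802.0, 12.0]]
S px [361. 229.] ctr [706.4506 128.7426] size [63.4243 21.9506] [[694.0, 98.0], [716.0, 97.0], [719.0, 160.0], [697.0, 161.0]]
S px [369. 157.] ctr [448.0103 116.6382] size [21.3676 74.4569] [[410.0, 108.0], [485.0, 104.0], [486.0, 125.0], [412.0, 130.0]]
```

>>> move_arm(rows=[0, 1, 0.1, 0, 0, 2, 0.1, 0, 0, 3, 0.1, 0, 0, 4, 0.1, 0, 0, 5, 0.1, 0, 0, 6, 0.1, 0, 0, 7, 0.1, 0, 0, 7, 0.1, 0])

```text
clock: 26.8
tcp_pos: [0.4637, 0.1139, -0.0065]
orientation: [2.279, 2.162, 0.001]
contact_force: [-0.4, -0.6, 0.1]
grip_width: 0.0002
gripper_force: 0.0
```

```bash
python3 -c "
from h import *
to((.63,.105,-.007,87)); spegs()"
```

```text
t 26.8 tcp [ 0.4637  0.1139 -0.0065] yaw 86.97790184092618 F [-0.3841 -0.5642  0.1228] grip 0.0002005578283179235 tips 0.014 tz [ 0.0008  0.0003 -1.    ]
(0.63, 0.105, -0.007, 87) -> [-0.01 16.66  0.07] -0.0
S px [305. 242.] ctr [777.586  -10.6208] size [64.6259 19.1749] [[744.0, -16.0], [752.0, -33.0], [811.0, -6.0], [803.0, 12.0]]
S px [361. 229.] ctr [706.4645 129.0586] size [62.7917 21.9506] [[694.0, 98.0], [716.0, 97.0], [719.0, 160.0], [697.0, 161.0]]
S px [366. 173.] ctr [507.3419 116.1846] size [75.7917 21.2922] [[469.0, 126.0], [470.0, 105.0], [546.0, 107.0], [545.0, 128.0]]
```

Peg_1 moved straight to (0.507,0.116), so I'll keep pushing.

>>> move_arm(rows=[0, 1, 0, 0, 0, 2, 0, 0, 0, 3, 0, 0, 0, 4, 0, 0, 0, 5, 0, 0, 0, 6, 0, 0, 0, 7, 0, 0, 0, 7, 0, 0])

```text
clock: 27.85
tcp_pos: [0.5335, 0.1101, -0.0065]
orientation: [2.279, 2.162, 0.001]
contact_force: [0.2, 0.2, 1.1]
grip_width: 0.0001
gripper_force: 0.0
```

```bash
python3 -c "
from h import *
to((.63,.105,-.007,87)); spegs()"
```

```text
t 27.85 tcp [ 0.5335  0.1101 -0.0065] yaw 86.97965624405502 F [0.2352 0.2101 1.1013] grip 0.00012816171719207448 tips 0.014 tz [ 0.0008  0.0002 -1.    ]
(0.63, 0.105, -0.007, 87) -> [0.   9.66 0.06] -0.0
S px [305. 242.] ctr [777.586  -10.6208] size [64.6259 19.1749] [[744.0, -16.0], [752.0, -33.0], [811.0, -6.0], [803.0, 12.0]]
S px [361. 229.] ctr [706.4506 128.7426] size [63.4243 21.9506] [[694.0, 98.0], [716.0, 97.0], [719.0, 160.0], [697.0, 161.0]]
S px [361. 191.] ctr [577.936  114.9616] size [21.4948 78.1706] [[538.0, 107.0], [616.0, 102.0], [618.0, 123.0], [540.0, 128.0]]
```

>>> move_arm(rows=[0.1, 1, 0, 0, 0.2, 2, 0, 0, 0.3, 3, 0, 0, 0.4, 4, 0, 0, 0.4, 5, 0, 0, 0.4, 6, 0, 0, 0.4, 7, 0, 0, 0.4, 8, 0, 0, 0.4, 9.5, 0, 0, 0.4, 9.5, 0, 0])

```text
clock: 29.15
tcp_pos: [0.6292, 0.1089, -0.0064]
orientation: [2.279, 2.161, 0.002]
contact_force: [-0.7, 0.3, 0.4]
grip_width: 0.0001
gripper_force: 0.0
```

>>> move_arm(rows=[0, 0, -4, 0, 0, 0, -8, 0, 0, 0, -10, 0, 0, -5, -12, 0, 0, -10, -12, 0, 0, -10, -12, 0, 0, -10, -12, 0])

```text
clock: 30.02
tcp_pos: [0.5281, 0.1142, 0.1134]
orientation: [2.278, 2.162, 0.0]
contact_force: [0.5, 0.4, -0.9]
grip_width: 0.0002
gripper_force: 0.0
```

```bash
python3 -c "
from h import *
to(); f=spegs(); cv2.imwrite('pics/h.png',cv2.resize(f[50:400,160:560],(686,600)))"
```

```text
t 30.025 tcp [0.5281 0.1142 0.1134] yaw 87.01093758812988 F [ 0.5199  0.393  -0.8683] grip 0.00016563604527098462 tips 0.014 tz [ 0.0004 -0.0002 -1.    ]
S px [356. 250.] ctr [772.4081 127.2306] size [63.7091 18.7614] [[739.0, 130.0], [743.0, 111.0], [806.0, 125.0], [802.0, 143.0]]
S px [305. 242.] ctr [777.8649 -10.4902] size [64.0101 19.1749] [[745.0, -15.0], [753.0, -33.0], [811.0, -6.0], [803.0, 12.0]]
S px [361. 229.] ctr [706.4645 129.0586] size [62.7917 21.9506] [[694.0, 98.0], [716.0, 97.0], [719.0, 160.0], [697.0, 161.0]]
```

View pics/h.png

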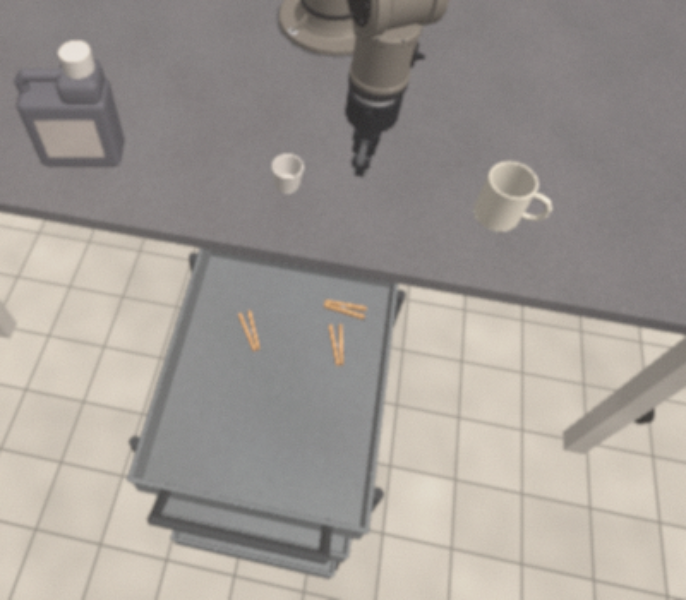

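All three pegs lie flat in the tray at (248,330), (345,309) and (337,345). The cup, mug and jug are standing where they started, and the arm is clear.

```bash
python3 -c "
from bench import r
print(r.hand_in())"
```

```text
the job is handed in; nothing more can be done
None
```

All three pegs were swept off the far edge and lie in the trolley's top tray, and the cup, mug and jug are standing where they were; the job was handed in at about 30 s and returned no verdict.

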